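# Put the drinks away on the banquet service table

### The job

Draw the stop bar of the bottle rack fully back, then lay each of the small green bottles on its side in the rack, one to a slot, neck towards the stop bar and foot at the foot board; once all of them lie there, push the bar fully home again towards the caps so that they cannot slide out. Also close both glass carafes with the stoppers from the wooden stand, each set fully down with its collar on the rim. Do not knock over a wine glass or a carafe.

Things in the scene. Friction and masses are not known exactly. Their poses are not given: they have to be found in the camera images.
- bottle0: a small sealed green glass bottle with a paper label and metal cap, standing upright at the start, about 260 g. Origin: centre of its underside; z runs up its axis to the cap. Straight round body 48 mm in diameter from 0 to 90 mm, shoulder to 106 mm, neck and cap 25 mm in diameter up to 130 mm overall. There are two or three such bottles; None if absent
- bottle1: a small sealed green glass bottle with a paper label and metal cap, standing upright at the start, about 260 g. Origin: centre of its underside; z runs up its axis to the cap. Straight round body 48 mm in diameter from 0 to 90 mm, shoulder to 106 mm, neck and cap 25 mm in diameter up to 130 mm overall. There are two or three such bottles; None if absent
- bottle2: a small sealed green glass bottle with a paper label and metal cap, standing upright at the start, about 260 g. Origin: centre of its underside; z runs up its axis to the cap. Straight round body 48 mm in diameter from 0 to 90 mm, shoulder to 106 mm, neck and cap 25 mm in diameter up to 130 mm overall. There are two or three such bottles; None if absent
- rack: fixed wooden bottle rack, 270 (x) by 220 mm (y), base 8 mm thick. Origin: centre of its underside. Three slots 84 mm apart along x: each a pair of steel rods (8 mm thick, 32 mm apart, 88 mm long) cradling a bottle lying along y, foot to -y, neck to +y and raised 10 degrees; free beside the rods for fingers. A foot board stands at the -y end (inner face y = -90 mm, 78 mm high)
- slot0 (a point): where the centre of a bottle's underside belongs when it lies home in slot 0 (x = -84 mm on the rack, 42 mm above the table); the bottle's axis then runs from here along the rack's +y, rising 10 degrees. Its axes are the rack's. Any bottle may go in any slot
- slot1 (a point): where the centre of a bottle's underside belongs when it lies home in slot 1 (x = 0 mm on the rack, 42 mm above the table); the bottle's axis then runs from here along the rack's +y, rising 10 degrees. Its axes are the rack's. Any bottle may go in any slot
- slot2 (a point): where the centre of a bottle's underside belongs when it lies home in slot 2 (x = 84 mm on the rack, 42 mm above the table); the bottle's axis then runs from here along the rack's +y, rising 10 degrees. Its axes are the rack's. Any bottle may go in any slot
- bar_push (a point): middle of the outer (+y) face of the rack's wooden stop bar, 60 mm above the table. The bar stands beyond the bottle necks: 264 mm long along the rack's x, 10 mm thick, from 20 to 72 mm above the table. It slides along the rack's y: drawn to +y to load, pushed to -y to hold the bottles. Its axes are the rack's
- bar (a joint): travel of the stop bar in m: 0 fully back, 0.055 fully home (it then stands a few mm from the caps of bottles lying home); friction about 2 N
- carafe0: round glass carafe, 145 mm tall, body 90 mm in diameter up to 65 mm, narrowing to a straight neck 41 mm outside and 33 mm inside from 106 to 145 mm; 600 g, loose on the table. Origin: centre of its underside, z up
- mouth0 (a point): centre of the mouth of carafe0, level with its rim, 145 mm above its underside
- carafe1: round glass carafe, 145 mm tall, body 90 mm in diameter up to 65 mm, narrowing to a straight neck 41 mm outside and 33 mm inside from 106 to 145 mm; 600 g, loose on the table. Origin: centre of its underside, z up
- mouth1 (a point): centre of the mouth of carafe1, level with its rim, 145 mm above its underside
- stopper0: tapered stopper, 61 mm tall, 30 g: cork taper from 19 mm diameter at the foot to 26 mm at 28 mm height, then a wooden collar 44 mm in diameter and 5 mm thick, then a round wooden knob 24 mm in diameter from 33 to 61 mm. Origin: centre of the foot, z up to the knob. Starts in the stand, collar and knob showing; either fits either carafe
- collar0 (a point): centre of the underside of stopper0's collar, 28 mm above its foot; it rests on the rim when the stopper is in
- stopper1: tapered stopper, 61 mm tall, 30 g: cork taper from 19 mm diameter at the foot to 26 mm at 28 mm height, then a wooden collar 44 mm in diameter and 5 mm thick, then a round wooden knob 24 mm in diameter from 33 to 61 mm. Origin: centre of the foot, z up to the knob. Starts in the stand, collar and knob showing; either fits either carafe
- collar1 (a point): centre of the underside of stopper1's collar, 28 mm above its foot; it rests on the rim when the stopper is in
- stand: fixed dark wooden stand, 136 by 56 mm and 40 mm high, with two square 32 mm wells 80 mm apart along its x (at x = -40 and +40 mm) that hold the two stoppers. Origin: centre of its underside, z up
- glass0: wine glass standing on the table, 175 mm tall, bowl 72 mm in diameter, foot 70 mm. Origin: centre of its underside. To be left standing
- glass1: wine glass standing on the table, 175 mm tall, bowl 72 mm in diameter, foot 70 mm. Origin: centre of its underside. To be left standing
- votive: white ceramic tea-light cup standing among the things, 62 mm in diameter, 65 mm high. Origin: centre of its underside. Not needed
Not all that is in view belongs to the job. Leave any turquoise or yellow look-alike of the stopper1 alone.

How it is judged:
By the outcome, as a careful person would: the job done as asked, in the order asked, and still so for the second after the job is handed in, with the robot touching nothing.
Of bottle0, bottle1, bottle2 only 2 to 3 are there at a start; the rules pass over those that are not, and their reading is None.
At some moment in a run one of carafe0, carafe1 may be knocked a few centimetres aside while the robot is not near it.
It also fails if it takes over 184 s, if anything falls off the work surface, if the arm or the gripper's body presses on something with over 40 N, if the wrist force passes 120 N, or if a joint passes its speed limit or range.

### The arm

A 6-joint arm with a two-finger parallel gripper is mounted at the origin on the work surface. World frame = base frame: x ahead of the robot, y to its left, z up, the work surface at z = 0. Lengths are in mm, angles in rad, forces in N, time in s.
With the tool pointing down it reaches from about 300 to 775 mm from the base axis. Payload 14.6 kg.
Tool frame: the origin (TCP) lies midway between the tips of the shut fingers; the grasp point (between the pads) lies 19 mm behind it (manip.grasp_offset is the distance from the TCP to the grasp point, in mm); z points along the fingers, y is the line along which they close (so a half turn about z gives the same grasp; the last joint's range is limited). The gripper opens to 94 mm and grips with 3 to 60 N. Pads are 16 mm wide; open, the fingers measure 119 mm over their backs; the gripper's body (75 mm by 177 mm) begins 78 mm behind the grasp point.
Start: joints at [-1.281, 0.3, 1.521, -0, 1.321, -0.067], TCP at [192.095, -515.353, 205.446] pointing down, gripper open.
Joint ranges: [-3.03, 3.03], [-0.79, 2.21], [0.23, 2.52], [-1.04, 4.18], [0, 3.07], [-2.55, 2.55]. Speed limits (rad/s): [2.22, 2.22, 2.57, 3.14, 3.14, 3.14].

### API

Orientations are given as [roll, pitch, yaw] about the fixed x, y, z axes, in that order (R = Rz(yaw) Ry(pitch) Rx(roll)).
In Python, from cell import manip, viewer gives the robot as it stands. The module is installed in compiled form; this text tells all that it offers.
- The arm moves only by the tool move_arm, never from a script. Its argument "moves" is a list of rows, each a list of 4 numbers: the shift along the tool's x, y, z in m, then the turn about the tool's z in rad. A call has 1 to 12 rows; each row is the pose to reach, as a shift and turn from the pose commanded when the call began, along the tool's axes at that moment; what a row does not reach only later rows make up. A row lasts 1/10 s, in which the tool goes at most 50 mm and 8.59 degrees, less where a joint would pass 70% of its speed; a pose out of reach is approached as far as the arm can. A call with a gripper value outside its range is refused whole. "jaw" is the finger opening in m, from 0 to 0.094, set as the call begins (left out, the last holds). The fingers move at their own pace and stop on an object; "squeeze" is the grip in N (left out, the last holds). Time passes only in rows, so rows that repeat a pose let the fingers close. It gives the time, the measured TCP pose, the force, the opening and the grip force at its end, in the units of the state.
- manip.read_state(): the state, without advancing time (a new reading comes with each control period).
- viewer.camera(name): name is "scene" or "top"; returns a dict with "frame" (420x560x3 uint8, blue, green, red), "z_map" (420x560 float32, mm along the optical axis (not along the pixel's ray), 0 where there is no reading), "fx", "fy", "cx", "cy" (pixels), "D" ([k1, k2, p1, p2, k3] as OpenCV has them; the pictures are not rectified), "origin" and "orientation" of the camera in the world. Camera axes: x right, y down, z forward; pixel columns grow to the right and rows downward; lengths in mm; the calibration is good to about 2 mm. A picture is of the moment at which its call begins.
- manip.sign_off(): hands the job in; it is judged then, once.
The state is a dict: "clock": time; "joints": joint angles; "qd": joint speeds; "effort": joint torques, N m; "eef_pos": TCP position; "eef_rot": TCP orientation; "wrist_force": force on the tool from outside, world axes, zero at the start; "moment": the same for the moment, N m; "finger_gap": finger opening in mm; "finger_force": force on a finger pad.
Only numpy, scipy, OpenCV 4.12 (cv2) and the standard library are available. Lean on these libraries where they do the work, as an engineer would, in place of code of your own. Each camera call takes 0.05 s, during which the arm holds its last target. There are 200 camera calls.

## Working session

There is one attempt and no reset: what is moved stays moved. The work goes in short steps, Python scripts to look and compute and a tool call to move; the robot and the scene stay as the last step left them, time stands still between calls to the robot, and variables do not carry over. Pictures are saved under pics/ and viewed, at most 14 in all, crops included, and the job is handed in when it is done.

Besides the shell and the picture viewer there is one more tool, called after "Emit:" as name(argument=value, ...) on one line, values as JSON. move_arm: Moves the arm, as the interface text tells. Its arguments: {"type":"object","properties":{"moves":{"type":"array"},"jaw":{"type":"number"},"squeeze":{"type":"number"}},"required":["moves"]}

```bash
mkdir -p pics
cat > h.py <<'E'
import numpy as np, cv2
from cell import manip, viewer
from scipy.spatial.transform import Rotation as Rn
def R(o):
    o=np.array(o,float)
    return o if o.shape==(3,3) else Rn.from_euler('xyz',o).as_matrix()
def snap(n,f=None):
    c=viewer.camera(n)
    if f: cv2.imwrite('pics/'+f,c['frame'])
    K=np.array([[c['fx'],0,c['cx']],[0,c['fy'],c['cy']],[0,0,1.]])
    h,w=c['z_map'].shape
    u,v=np.meshgrid(np.arange(w),np.arange(h))
    p=cv2.undistortPoints(np.stack([u,v],-1).reshape(-1,1,2).astype(np.float64),K,np.array(c['D'],float)).reshape(h,w,2)
    d=np.dstack([p,np.ones((h,w))])@R(c['orientation']).T
    c['ray']=d; c['o']=np.array(c['origin'],float)
    c['xyz']=c['o']+d*c['z_map'][...,None]
    c['xyz'][c['z_map']<=0]=np.nan
    return c
def plane(c,u,v,z):
    d=c['ray'][int(round(v)),int(round(u))]
    return c['o']+d*(z-c['o'][2])/d[2]
E
python3 - <<'E'
from h import *
for n in('scene','top'):
    c=snap(n,n+'0.png'); print(n,c['origin'],c['orientation'],c['fx'],c['D'],(c['z_map']>0).mean())
s=manip.read_state(); print({k:s[k] for k in('clock','joints','eef_pos','eef_rot','finger_gap','wrist_force')},manip.grasp_offset)
print(R(s['eef_rot']).round(3))
E
```

```text
scene [985.80965089 596.27878038 734.18583153] [-2.33072204  0.00758457  2.41813416] 385.2147063419654 [0.00556644 0.         0.         0.         0.        ] 0.9960799319727891
top [ 439.91732887  121.94500704 1202.7204759 ] [-3.03436742 -0.02213218 -1.55286803] 415.3998833252284 [0.03749583 0.         0.         0.         0.        ] 0.996016156462585
{'clock': 0.1, 'joints': array([-1.28060283e+00,  3.00426747e-01,  1.52152452e+00,  8.60586023e-06,
        1.32069253e+00, -6.66283268e-02]), 'eef_pos': array([ 192.03085709, -515.13498969,  204.93458152]), 'eef_rot': array([-3.14054440e+00, -7.83015994e-05,  3.56819646e-01]), 'finger_gap': 93.88168878527043, 'wrist_force': array([ 0.26489874, -0.1977087 ,  0.34846542])} 18.8
[[ 0.937  0.349 -0.   ]
 [ 0.349 -0.937  0.001]
 [ 0.    -0.001 -1.   ]]
```

View pics/scene0.png

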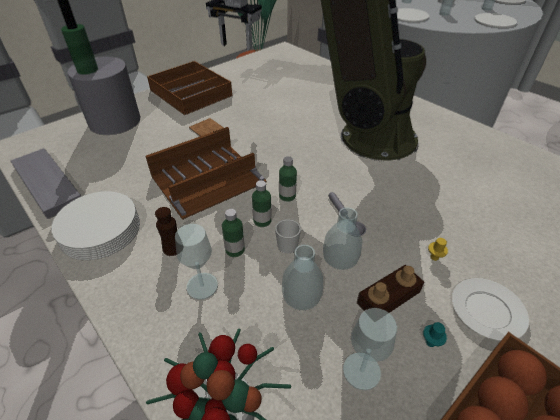

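View pics/top0.png

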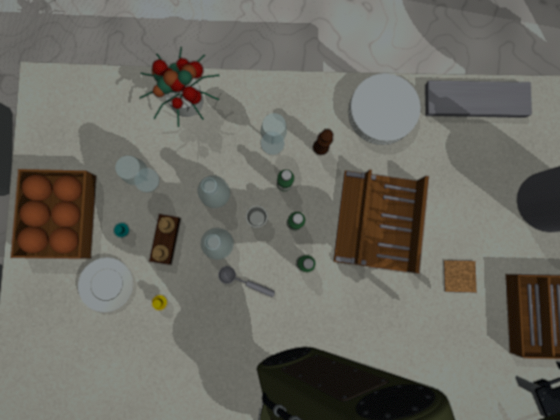

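```bash
cat > m.py <<'E'
from h import *
c=snap('top'); z=c['xyz'][...,2]
np.save('top.npy',c['xyz'])
a=cv2.resize(c['frame'][120:300,100:440],None,fx=2.35,fy=2.35,interpolation=cv2.INTER_CUBIC)
b=cv2.applyColorMap(np.clip(np.nan_to_num(z)*1.3,0,255).astype(np.uint8),cv2.COLORMAP_JET)[140:280,100:440]
s=snap('scene')
cv2.imwrite('pics/a.png',cv2.resize(np.clip(a.astype(float)*1.6,0,255).astype(np.uint8),(798,420)))
cv2.imwrite('pics/b.png',cv2.resize(b,(798,329),interpolation=0))
def loc(u,v,lo,hi,r=9):
    w=np.zeros(z.shape,bool); w[v-r:v+r+1,u-r:u+r+1]=1
    m=w&(z>lo)&(z<hi); p=c['xyz'][m]; 
    return m.sum(), (np.round((p.min(0)+p.max(0))/2,1),np.round(np.median(p,0),1)) if m.any() else None
for n,u,v,lo,hi,r in[('b0',286,178,120,145,9),('b1',296,220,120,145,9),('b2',306,263,120,145,9),('c0',215,190,130,155,14),('c1',217,243,130,155,14),('s0',165,226,55,90,10),('s1',160,253,55,90,10),('vot',257,217,55,75,10),('g0',273,128,160,190,16),('g1',130,168,160,190,18)]:
    print(n,*loc(u,v,lo,hi,r))
E
python3 m.py
```

```text
b0 76 (array([658.2,  66.8, 128.4]), array([658.4,  66.8, 130.7]))
b1 73 (array([544.8,  35.4, 130.3]), array([543.6,  36.5, 131.1]))
b2 73 (array([428.3,   8. , 128.4]), array([428.3,   7.2, 131.1]))
c0 105 (array([624. , 266.2, 140.4]), array([624.7, 266.9, 145. ]))
c1 91 (array([478.2, 251.6, 140.8]), array([479.1, 252. , 145.3]))
s0 72 (array([526.9, 392.4,  67.4]), array([526. , 390.7,  72.6]))
s1 84 (array([448.9, 404.3,  67.6]), array([447.7, 403.3,  73.2]))
vot 95 (array([552.4, 141.7,  63. ]), array([553.9, 139.5,  65.5]))
g0 483 (array([777.6, 102.4, 171. ]), array([774.7, 103.5, 175.9]))
g1 529 (array([657.9, 463. , 170.7]), array([657. , 462.8, 175.3]))
```

View pics/a.png

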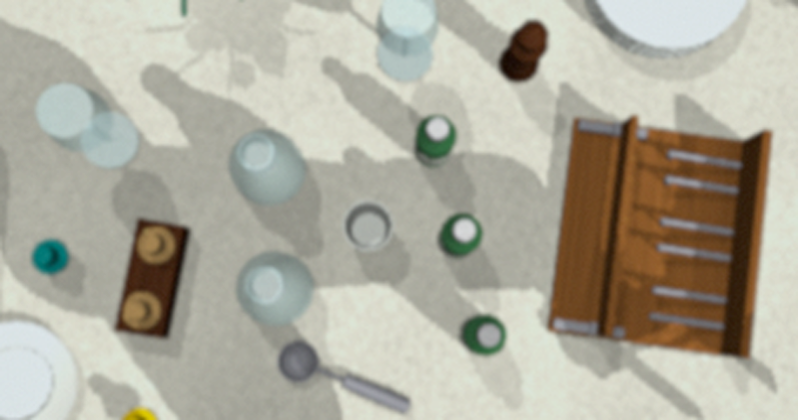

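View pics/b.png

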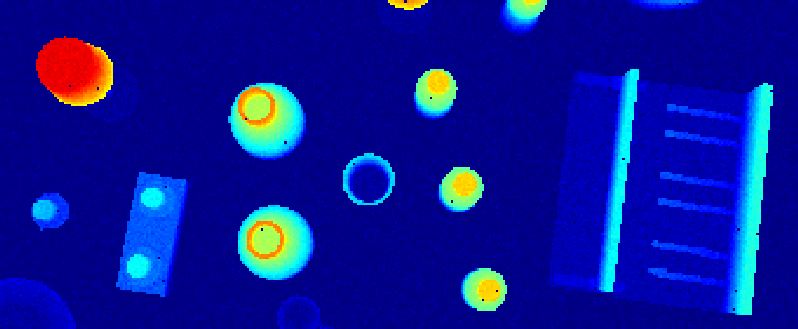

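Run:
```python
from h import *
X=np.load('top.npy'); z=X[...,2]
w=np.zeros(z.shape,bool); w[165:278,335:432]=1
P=X[w&(z>68)&(z<84)]
bd=P[P[:,1]<-150]
for nm,sel in(('board',P[:,1]<-200),('bar',P[:,1]>-160)):
    p=P[sel]; 
    p=p[p[:,2]>(75 if nm=='board' else 69)]
    r=cv2.minAreaRect(p[:,:2].astype(np.float32)); print(nm,len(p),p[:,2].mean(),r)
    vx,vy,x0,y0=cv2.fitLine(p[:,:2].astype(np.float32),cv2.DIST_HUBER,0,.01,.01).ravel(); print(np.degrees(np.arctan2(vy,vx)),x0,y0)
t=cv2.minAreaRect(X[w&(z>5)&(z<100)][:,:2].astype(np.float32)); print('all',t)
q=X[w&(z>16)&(z<45)]; q=q[(q[:,1]<-150)&(q[:,1]>-225)]
print(len(q))
w[:]=0;w[205:275,145:185]=1
r=cv2.minAreaRect(X[w&(z>36)&(z<44)][:,:2].astype(np.float32)); print('stand',r)
# rods in rack frame
np.save('rods.npy',q)
```

```text
board 439 79.09140457900482 ((540.562744140625, -307.5889892578125), (14.033418655395508, 270.1624755859375), 83.2862777709961)
-6.7863545 536.4668 -306.81784
bar 258 73.34601387239037 ((545.1616821289062, -150.95584106445312), (11.136035919189453, 232.26954650878906), 83.14789581298828)
-6.2013464 527.9165 -147.7968
all ((554.22216796875, -224.23797607421875), (282.81280517578125, 331.4461975097656), 89.87816619873047)
247
stand ((487.4600524902344, 399.5636901855469), (57.58566665649414, 138.54347229003906), 81.87743377685547)
```

```bash
cat > rk.py <<'E'
from h import *
X=np.load('top.npy'); z=X[...,2]
w=np.zeros(z.shape,bool); w[165:278,330:434]=1
P=X[w&(z>4)&(z<100)]
for it in range(2):
    if it==0: yaw=-6.75; 
    a=np.radians(yaw); ex=np.array([np.cos(a),np.sin(a)]); ey=np.array([-ex[1],ex[0]])
    O=np.array([551.8,-212.3])
    q=np.c_[(P[:,:2]-O)@ex,(P[:,:2]-O)@ey,P[:,2]]
    def show(n,s):
        s=q[s]; print(n,len(s),'pct x',np.percentile(s[:,0],[1,5,50,95,99]).round(1),'y',np.percentile(s[:,1],[1,5,50,95,99]).round(1),'slope deg',np.degrees(np.polyfit(s[:,0],s[:,1],1)[0]).round(2),'z',np.median(s[:,2]).round(1))
    show('board',(q[:,2]>74)&(q[:,1]<-70))
    show('bar',(q[:,2]>67)&(q[:,1]>0))
    show('base',(q[:,2]<13)&(abs(q[:,0])<150)&(abs(q[:,1])<130))
    for s in range(-1,2):
        for e in(-16,16):
            c=84*s+e; m=(q[:,2]>18)&(q[:,2]<45)&(abs(q[:,0]-c)<9)&(q[:,1]>-85)&(q[:,1]<5)
            t=q[m]; k=np.polyfit(t[:,1],t[:,0],1); print(c,m.sum(),t.mean(0).round(1),'skew',np.degrees(k[0]).round(2),'y',t[:,1].min().round(),t[:,1].max().round(), 'zslope',np.polyfit(t[:,1],t[:,2],1).round(2))
    break
E
python3 rk.py
```

```text
board 472 pct x [-133.1 -122.6   -4.   119.9  131.9] y [-102.5 -101.8  -95.6  -90.2  -89.5] slope deg -0.07 z 79.1
bar 374 pct x [-127.3 -116.2   -0.4  120.5  130.3] y [54.8 55.8 60.8 64.9 65.6] slope deg -0.2 z 72.9
base 5149 pct x [-138.2 -126.    -2.6  120.6  135. ] y [-91.2 -82.6   9.9 113.9 120.9] slope deg -0.22 z 9.2
-100 89 [-100.8  -38.4   32. ] skew 0.98 y -84.0 3.0 zslope [ 0.18 38.77]
-68 90 [-67.4 -40.6  31.7] skew 1.6 y -84.0 5.0 zslope [ 0.16 38.32]
-16 84 [-14.9 -40.   32.1] skew -0.01 y -84.0 4.0 zslope [ 0.17 38.85]
16 86 [ 16.7 -38.7  32. ] skew -0.28 y -85.0 4.0 zslope [ 0.17 38.81]
68 84 [ 68.6 -40.   32.2] skew -0.34 y -85.0 5.0 zslope [ 0.19 39.89]
100 85 [100.3 -38.2  32. ] skew -0.01 y -84.0 5.0 zslope [ 0.15 37.72]
```

```bash
cat >> h.py <<'E'
YAW=np.radians(-6.83); EX=np.array([np.cos(YAW),np.sin(YAW)]); EY=np.array([-EX[1],EX[0]]); O=np.array([552.1,-212.3])
def rack(x,y): return O+x*EX+y*EY
def rows(pts,cmd=None):
    "pts: (x,y,z,yaw or None) world mm -> rows in m, from measured pose"
    s=manip.read_state(); p=np.array(s['eef_pos']); psi=s['eef_rot'][2]
    T=R([np.pi,0,psi]); print('t',round(s['clock'],2),'at',p.round(1),'yaw',round(psi,3),'gap',round(s['finger_gap'],1))
    for x,y,zz,a in pts:
        d=T.T@(np.array([x,y,zz])-p)/1000
        t=0 if a is None else -(a-psi)
        print([round(float(v),4) for v in (*d,t)])
E
python3 - <<'E'
from h import *
x,y=rack(0,60)
rows([(x,y,205,YAW),(x,y,42,YAW)])
E
```

```text
t 0.2 at [ 192.  -515.2  205.1] yaw 0.357 gap 94.3
[0.4707, -0.2114, 0.0001, 0.476]
[0.4707, -0.2114, 0.1631, 0.476]
```

Emit:
move_arm(moves=[[0.471, -0.211, 0, 0.476], [0.471, -0.211, 0, 0.476], [0.471, -0.211, 0, 0.476], [0.471, -0.211, 0, 0.476], [0.471, -0.211, 0, 0.476], [0.471, -0.211, 0, 0.476], [0.471, -0.211, 0, 0.476], [0.471, -0.211, 0, 0.476], [0.471, -0.211, 0, 0.476], [0.471, -0.211, 0, 0.476], [0.471, -0.211, 0, 0.476], [0.471, -0.211, 0, 0.476]], jaw=0.05, squeeze=15)

```text
clock: 1.4
eef_pos: [561.4, -150.4, 204.8]
eef_rot: [-3.141, 0.001, -0.116]
wrist_force: [-0.3, 0.5, -0.5]
finger_gap: 50.1
finger_force: 0.0
```

Run:
```python
from h import *
x,y=rack(0,60)
rows([(x,y,205,YAW),(x,y,45,YAW)])
```

```text
t 1.4 at [ 561.4 -150.4  204.8] yaw -0.116 gap 50.1
[-0.0018, 0.0025, -0.0002, 0.0037]
[-0.0018, 0.0025, 0.1598, 0.0037]
```

Emit:
move_arm(moves=[[0, 0.001, 0.05, 0.004], [0, 0.001, 0.1, 0.004], [0, 0.001, 0.14, 0.004], [0, 0.001, 0.16, 0.004], [0, 0.001, 0.16, 0.004]])

```text
clock: 1.9
eef_pos: [557.6, -154.2, 42.6]
eef_rot: [-3.141, 0.005, -0.124]
wrist_force: [0.1, 0.3, 0.6]
finger_gap: 49.9
finger_force: 0.0
```

Emit:
move_arm(moves=[[0, 0, 0, 0], [0, 0, 0, 0], [0, 0, 0, 0], [0, 0, 0, 0]], jaw=0)

```text
clock: 2.3
eef_pos: [560.0, -154.3, 46.4]
eef_rot: [3.141, -0.001, -0.123]
wrist_force: [0.0, 0.0, 0.1]
finger_gap: 21.4
finger_force: 0.0
```

Emit:
move_arm(moves=[[0, -0.01, 0, 0], [0, -0.02, 0, 0], [0, -0.03, 0, 0], [0, -0.04, 0, 0], [0, -0.046, 0, 0], [0, -0.05, 0, 0], [0, -0.053, 0, 0], [0, -0.056, 0, 0], [0, -0.059, 0, 0], [0, -0.059, 0, 0]])

```text
clock: 3.3
eef_pos: [566.8, -98.3, 45.9]
eef_rot: [3.136, -0.001, -0.123]
wrist_force: [-4.5, -29.6, 3.2]
finger_gap: 27.3
finger_force: 15.0
```

Emit:
move_arm(moves=[[0, 0.005, 0, 0], [0, 0.01, 0, 0], [0, 0.01, 0, 0]])

```text
clock: 3.6
eef_pos: [565.7, -107.0, 46.0]
eef_rot: [3.139, -0.001, -0.124]
wrist_force: [-3.0, -16.5, 4.7]
finger_gap: 9.9
finger_force: 15.0
```

Emit:
move_arm(moves=[[0, 0, 0, 0], [0, 0, 0, 0]], jaw=0.05)

```text
clock: 3.8
eef_pos: [565.6, -104.6, 45.3]
eef_rot: [-3.141, 0.0, -0.123]
wrist_force: [0.5, -0.1, 0.3]
finger_gap: 22.4
finger_force: 0.0
```

Emit:
move_arm(moves=[[0, 0, -0.04, 0], [0, 0, -0.08, 0], [0, 0, -0.12, 0], [0, 0, -0.15, 0], [0, 0, -0.15, 0]])

```text
clock: 4.3
eef_pos: [567.1, -104.9, 199.7]
eef_rot: [3.141, -0.007, -0.122]
wrist_force: [-0.5, 0.4, 0.1]
finger_gap: 50.1
finger_force: 0.0
```

Run:
```python
from h import *
c=snap('scene','sc1.png'); X=c['xyz']
q=X.reshape(-1,3); q=q[(q[:,2]>60)&(q[:,2]<77)]
r=np.c_[(q[:,:2]-O)@EX,(q[:,:2]-O)@EY,q[:,2]]
for lo,hi in((-120,-60),(-60,60),(60,120)):
    m=(r[:,0]>lo)&(r[:,0]<hi)&(r[:,1]>40)&(r[:,1]<130); print(m.sum(),np.percentile(r[m,1],[1,10,50,90,99]).round(1))
rows([])
```

```text
112 [101.1 104.7 110.9 113.1 114.9]
244 [101.6 105.3 110.5 113.  114.6]
138 [102.4 105.2 110.4 112.6 114.6]
t 4.35 at [ 566.3 -104.8  197. ] yaw -0.122 gap 50.0
```

Run:
```python
from h import *
rows([(428.3,7.5,197,YAW+np.pi/2)])
for i in range(3):
    print(i,[ (n,rack(84*(i-1),v).round(1)) for n,v in (('slot',-86),('board',-90))])
```

```text
t 4.35 at [ 566.3 -104.8  197. ] yaw -0.122 gap 50.0
[-0.1507, -0.0946, 0.0, -1.574]
0 [('slot', array([ 458.5, -287.7])), ('board', array([ 458. , -291.7]))]
1 [('slot', array([ 541.9, -297.7])), ('board', array([ 541.4, -301.7]))]
2 [('slot', array([ 625.3, -307.7])), ('board', array([ 624.8, -311.7]))]
```

Emit:
move_arm(moves=[[-0.02, -0.015, 0, -0.15], [-0.05, -0.03, 0, -0.3], [-0.08, -0.05, 0, -0.45], [-0.11, -0.07, 0, -0.6], [-0.151, -0.095, 0, -0.75], [-0.151, -0.095, 0, -0.9], [-0.151, -0.095, 0, -1.05], [-0.151, -0.095, 0, -1.2], [-0.151, -0.095, 0, -1.35], [-0.151, -0.095, 0, -1.5], [-0.151, -0.095, 0, -1.574], [-0.151, -0.095, 0, -1.574]], jaw=0.085, squeeze=10)

```text
clock: 5.55
eef_pos: [426.9, 7.8, 194.2]
eef_rot: [-3.139, -0.0, 1.452]
wrist_force: [0.5, 0.4, 0.2]
finger_gap: 84.8
finger_force: 0.0
```

Run:
```python
from h import *
rows([(428.3,7.5,41,YAW+np.pi/2)])
```

```text
t 5.55 at [426.9   7.8 194.2] yaw 1.452 gap 84.8
[-0.0001, 0.0015, 0.1532, 0.0008]
```

Emit:
move_arm(moves=[[0, 0, 0.04, 0], [0, 0, 0.08, 0], [0, 0, 0.12, 0], [0, 0, 0.145, 0], [0, 0, 0.154, 0], [0, 0, 0.154, 0]])

```text
clock: 6.15
eef_pos: [426.7, 7.5, 40.6]
eef_rot: [-3.139, 0.0, 1.45]
wrist_force: [0.8, -0.3, 0.0]
finger_gap: 84.9
finger_force: 0.0
```

Emit:
move_arm(moves=[[0, 0, 0, 0], [0, 0, 0, 0], [0, 0, 0, 0], [0, 0, 0, 0], [0, 0, 0, 0], [0, 0, 0, 0], [0, 0, 0, 0]], jaw=0.03)

```text
clock: 6.85
eef_pos: [427.7, 7.3, 41.7]
eef_rot: [3.141, -0.0, 1.451]
wrist_force: [-0.5, -0.5, 4.8]
finger_gap: 47.6
finger_force: 10.0
```

Run:
```python
from h import *
c=YAW+np.pi/2
p=rack(-84,-72); print(manip.read_state()['finger_force'])
rows([(428.3,7.5,160,c),(*p,165,c),(*p,140,c)])
```

```text
9.997745007276535
t 6.85 at [427.7   7.3  41.7] yaw 1.451 gap 47.6
[0.0002, 0.0006, -0.1183, -0.0008]
[-0.2752, 0.0659, -0.1233, -0.0008]
[-0.2752, 0.0659, -0.0983, -0.0008]
```

Emit:
move_arm(moves=[[0, 0, -0.02, 0], [0, 0, -0.05, 0], [-0.02, 0.005, -0.08, 0], [-0.05, 0.012, -0.1, 0], [-0.085, 0.02, -0.108, 0], [-0.12, 0.029, -0.108, 0], [-0.155, 0.037, -0.108, 0], [-0.19, 0.046, -0.108, 0], [-0.225, 0.054, -0.108, 0], [-0.255, 0.062, -0.108, 0], [-0.27, 0.066, -0.108, 0], [-0.275, 0.066, -0.108, 0]], squeeze=12)

```text
clock: 8.05
eef_pos: [459.8, -274.3, 148.8]
eef_rot: [-3.141, -0.001, 1.45]
wrist_force: [0.5, 0.3, -3.5]
finger_gap: 47.6
finger_force: 12.0
```

Emit:
move_arm(moves=[[0, 0, 0.01, 0], [0, 0, 0.02, 0], [0, 0, 0.023, 0], [0, 0, 0.023, 0]])

```text
clock: 8.45
eef_pos: [459.9, -272.7, 125.7]
eef_rot: [-3.14, -0.001, 1.452]
wrist_force: [-0.7, -0.2, -2.0]
finger_gap: 47.5
finger_force: 12.0
```

```bash
cat > chk.py <<'E'
from h import *
import sys
def show(f):
    c=snap('scene'); 
    a=c['frame'][110:230,120:280]; cv2.imwrite('pics/'+f,cv2.resize(a,None,fx=4,fy=4,interpolation=cv2.INTER_CUBIC))
    s=manip.read_state(); p=np.array(s['eef_pos']); d=p[:2]-O
    print('t',s['clock'],'TCP rack',(d@EX).round(1),(d@EY).round(1),p[2].round(1),'F',np.round(s['wrist_force'],1),s['finger_gap'])
    return c
if __name__=='__main__': show(sys.argv[1])
E
python3 chk.py p1.png
```

```text
t 8.5 TCP rack -84.2 -71.2 126.3 F [ 0.4 -0.1 -2.1] 47.81859039674377
```

View pics/p1.png

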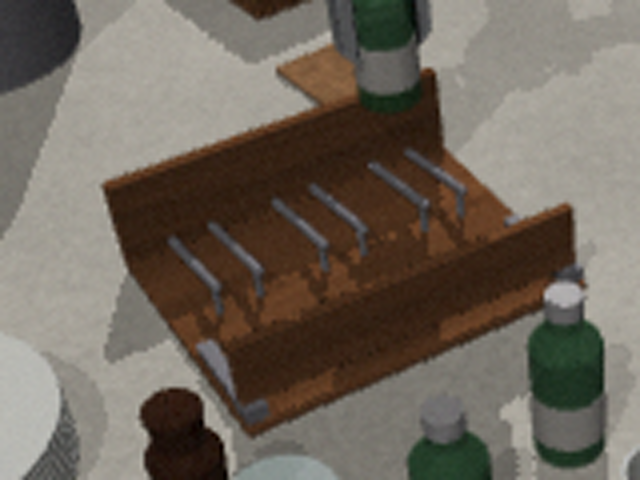

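Emit:
move_arm(moves=[[0, 0, 0.005, 0], [0.003, 0, 0.009, 0], [0.009, 0, 0.012, 0], [0.015, 0, 0.015, 0], [0.021, 0, 0.02, 0], [0.027, 0, 0.025, 0], [0.032, 0, 0.031, 0], [0.037, 0, 0.038, 0], [0.037, 0, 0.038, 0]], squeeze=8)

```text
clock: 9.4
eef_pos: [464.1, -235.8, 87.1]
eef_rot: [-3.14, -0.001, 1.451]
wrist_force: [1.7, 2.5, -0.5]
finger_gap: 47.6
finger_force: 8.0
```

```bash
python3 chk.py p2.png
```

```text
t 9.45 TCP rack -84.5 -34.2 87.6 F [ 1.5  2.4 -1.5] 48.12619277690418
```

View pics/p2.png

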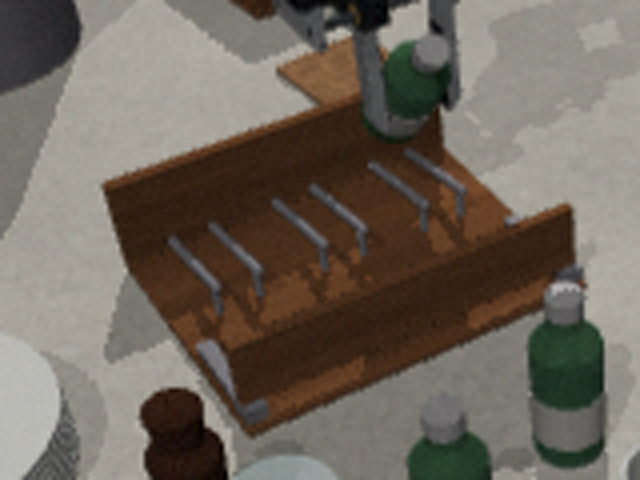

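Emit:
move_arm(moves=[[0.003, 0, 0.008, 0], [0.0055, 0, 0.015, 0], [0.007, 0, 0.023, 0], [0.0075, 0, 0.031, 0], [0.008, 0, 0.038, 0], [0.008, 0, 0.044, 0], [0.008, 0, 0.049, 0], [0.0075, 0, 0.053, 0], [0.0075, 0, 0.053, 0]])

```text
clock: 10.35
eef_pos: [465.2, -229.4, 34.9]
eef_rot: [-3.141, -0.0, 1.451]
wrist_force: [-0.4, 2.1, -2.6]
finger_gap: 47.6
finger_force: 8.0
```

```bash
python3 chk.py p3.png
```

```text
t 10.4 TCP rack -84.2 -27.2 35.2 F [-0.   2.1 -2.9] 47.66929058369341
```

View pics/p3.png

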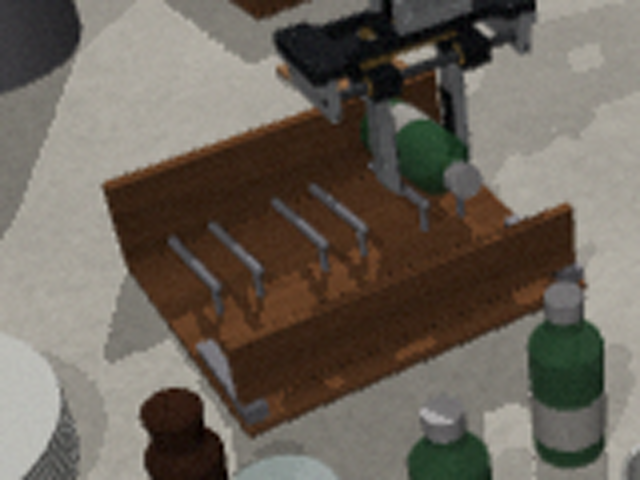

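Emit:
move_arm(moves=[[0, 0, 0.002, 0], [0, 0, 0.004, 0], [0, 0, 0.005, 0], [0, 0, 0.005, 0]], squeeze=5)

```text
clock: 10.8
eef_pos: [465.4, -229.4, 30.4]
eef_rot: [3.142, 0.0, 1.451]
wrist_force: [1.0, 1.2, -2.4]
finger_gap: 47.7
finger_force: 5.0
```

```bash
cat > lie.py <<'E'
from h import *
import sys
def lie(i):
    out=[]
    for n in('scene','top'):
        c=snap(n); X=c['xyz']; q=np.c_[(X[...,:2].reshape(-1,2)-O)@EX-84*(i-1),(X[...,:2].reshape(-1,2)-O)@EY,X[...,2].ravel()]
        m=(abs(q[:,0])<16)&(q[:,1]>-88)&(q[:,1]<60)&(q[:,2]>20)&(q[:,2]<95)
        q=q[m]; print(n,len(q),'ymax',np.percentile(q[:,1],[98,99.5]).round(1))
        for lo in(-85,-60,-40,-20,-5,25,):
            k=q[(q[:,1]>lo)&(q[:,1]<lo+15)]
            if len(k): t=k[k[:,2]>np.percentile(k[:,2],80)]; print(lo+7,'x',t[:,0].mean().round(1),'top',t[:,2].mean().round(1),end='; ')
        print()
lie(int(sys.argv[1])); s=manip.read_state(); print(np.round(s['wrist_force'],1),s['finger_gap'])
E
python3 lie.py 0
```

```text
scene 291 ymax [44.2 45.1]
-78 x -6.9 top 71.7; -53 x 2.0 top 77.2; -33 x 1.2 top 79.4; -13 x 0.1 top 82.4; 2 x 0.9 top 83.0; 32 x -0.5 top 78.0; 
top 259 ymax [43.2 44.5]
-13 x -1.0 top 84.1; 2 x 1.5 top 85.3; 32 x -0.6 top 80.1; 
[-0.4  1.  -2.7] 47.74251595430249
```

Emit:
move_arm(moves=[[0, 0, 0.002, 0], [0, 0, 0.004, 0], [0, 0, 0.004, 0], [0, 0, 0.004, 0]], squeeze=4)

```text
clock: 11.3
eef_pos: [465.8, -229.7, 26.7]
eef_rot: [3.14, 0.001, 1.451]
wrist_force: [2.3, -1.6, 1.5]
finger_gap: 48.0
finger_force: 4.0
```

Emit:
move_arm(moves=[[0, 0, 0, 0], [0, 0, 0, 0]], jaw=0.062)

```text
clock: 11.5
eef_pos: [465.1, -229.2, 26.2]
eef_rot: [-3.141, -0.0, 1.451]
wrist_force: [0.4, 0.3, 0.1]
finger_gap: 60.0
finger_force: 0.0
```

Emit:
move_arm(moves=[[0, 0, -0.03, 0], [0, 0, -0.07, 0], [0, 0, -0.12, 0], [0.05, 0, -0.16, 0], [0.09, 0, -0.16, 0], [0.09, 0, -0.16, 0]])

```text
clock: 12.1
eef_pos: [476.8, -136.4, 188.1]
eef_rot: [3.139, -0.0, 1.454]
wrist_force: [-0.9, -0.4, -0.2]
finger_gap: 61.8
finger_force: 0.0
```

```bash
python3 lie.py 0
python3 - <<'E'
from h import *
c=YAW+np.pi/2
rows([(544,36,190,c)])
E
```

```text
scene 327 ymax [43.9 44.9]
-78 x -0.4 top 70.0; -53 x 0.4 top 74.6; -33 x 0.3 top 77.9; -13 x -1.7 top 80.6; 2 x 0.9 top 81.3; 32 x 0.7 top 76.6; 
top 33 ymax [44.6 44.8]
32 x 3.1 top 79.7; 
[-0.7  0.4 -0. ] 61.99765488018485
t 12.2 at [ 476.1 -139.3  186.5] yaw 1.453 gap 62.0
[0.1821, 0.0468, -0.0035, 0.0013]
```

Emit:
move_arm(moves=[[0.04, 0.01, 0, 0], [0.08, 0.02, 0, 0], [0.12, 0.03, 0, 0], [0.155, 0.04, 0, 0], [0.182, 0.047, 0, 0], [0.182, 0.047, 0.03, 0], [0.182, 0.047, 0.07, 0], [0.182, 0.047, 0.11, 0], [0.182, 0.047, 0.135, 0], [0.182, 0.047, 0.145, 0], [0.182, 0.047, 0.145, 0]], jaw=0.085, squeeze=12)

```text
clock: 13.3
eef_pos: [544.1, 34.1, 40.2]
eef_rot: [-3.139, 0.0, 1.45]
wrist_force: [0.2, 0.2, 0.2]
finger_gap: 85.4
finger_force: 0.0
```

Emit:
move_arm(moves=[[0, 0, 0, 0], [0, 0, 0, 0], [0, 0, 0, 0], [0, 0, 0, 0], [0, 0, 0, 0], [0, 0, 0, 0], [0, 0, 0, 0]], jaw=0.03)

```text
clock: 14.0
eef_pos: [544.7, 35.1, 41.8]
eef_rot: [3.141, -0.0, 1.451]
wrist_force: [-2.3, 0.4, 5.9]
finger_gap: 47.9
finger_force: 12.0
```

Run:
```python
from h import *
c=YAW+np.pi/2
p=rack(0,-71.5); print(manip.read_state()['finger_force'])
rows([(*p,126,c)])
```

```text
11.996927708387375
t 14.0 at [544.7  35.1  41.8] yaw 1.451 gap 47.9
[-0.3162, 0.037, -0.0842, -0.0007]
```

Emit:
move_arm(moves=[[0, 0, -0.02, 0], [0, 0, -0.05, 0], [-0.02, 0.002, -0.08, 0], [-0.05, 0.006, -0.1, 0], [-0.085, 0.01, -0.108, 0], [-0.12, 0.014, -0.108, 0], [-0.155, 0.018, -0.108, 0], [-0.19, 0.022, -0.108, 0], [-0.225, 0.026, -0.108, 0], [-0.26, 0.03, -0.108, 0], [-0.29, 0.034, -0.108, 0], [-0.31, 0.037, -0.108, 0]])

```text
clock: 15.2
eef_pos: [543.7, -279.1, 148.6]
eef_rot: [-3.141, -0.0, 1.45]
wrist_force: [0.3, 0.0, -2.7]
finger_gap: 47.8
finger_force: 12.0
```

Emit:
move_arm(moves=[[-0.006, 0, 0.01, 0], [-0.006, 0, 0.02, 0], [-0.006, 0, 0.023, 0], [-0.006, 0, 0.023, 0], [-0.006, 0, 0.023, 0]])

```text
clock: 15.7
eef_pos: [543.8, -282.4, 126.6]
eef_rot: [3.141, 0.0, 1.452]
wrist_force: [-0.0, -0.3, -2.8]
finger_gap: 47.9
finger_force: 12.0
```

```bash
python3 chk.py p4.png
```

```text
t 15.75 TCP rack 0.1 -70.8 126.9 F [ 0.1 -0.2 -2.9] 47.53031255137459
```

Emit:
move_arm(moves=[[0, 0, 0.005, 0], [0.003, 0, 0.009, 0], [0.009, 0, 0.012, 0], [0.015, 0, 0.015, 0], [0.021, 0, 0.02, 0], [0.027, 0, 0.025, 0], [0.032, 0, 0.031, 0], [0.037, 0, 0.038, 0], [0.037, 0, 0.038, 0]], squeeze=8)

```text
clock: 16.65
eef_pos: [547.6, -245.3, 86.9]
eef_rot: [-3.14, -0.001, 1.451]
wrist_force: [1.9, 3.4, -1.0]
finger_gap: 47.7
finger_force: 8.0
```

Emit:
move_arm(moves=[[0.003, 0, 0.008, 0], [0.0055, 0, 0.015, 0], [0.007, 0, 0.023, 0], [0.0075, 0, 0.031, 0], [0.008, 0, 0.038, 0], [0.008, 0, 0.044, 0], [0.008, 0, 0.049, 0], [0.0075, 0, 0.053, 0], [0.0075, 0, 0.053, 0]])

```text
clock: 17.55
eef_pos: [548.6, -238.9, 34.9]
eef_rot: [-3.141, -0.0, 1.451]
wrist_force: [-0.4, 1.5, -2.5]
finger_gap: 47.7
finger_force: 8.0
```

Emit:
move_arm(moves=[[0, 0, 0.003, 0], [0, 0, 0.005, 0], [0, 0, 0.007, 0], [0, 0, 0.009, 0], [0, 0, 0.009, 0], [0, 0, 0.009, 0]], squeeze=5)

```text
clock: 18.15
eef_pos: [549.5, -239.4, 27.3]
eef_rot: [3.14, 0.001, 1.451]
wrist_force: [1.7, -0.7, 5.1]
finger_gap: 47.8
finger_force: 5.0
```

```bash
python3 lie.py 1; python3 chk.py p5.png
```

```text
scene 310 ymax [44.6 45.8]
-78 x -3.8 top 70.2; -53 x -0.8 top 74.6; -33 x 2.1 top 78.0; -13 x -1.9 top 81.6; 2 x 0.0 top 81.6; 32 x -0.2 top 76.9; 
top 255 ymax [43.3 44.2]
-13 x 2.1 top 82.7; 2 x 2.0 top 83.3; 32 x -0.7 top 79.3; 
[ 1.  -1.4  5.7] 47.85638902317398
t 18.3 TCP rack 0.6 -27.2 27.2 F [ 2.  -1.3  6.2] 47.57357107700325
```

Emit:
move_arm(moves=[[0, 0, 0, 0], [0, 0, 0, 0]], jaw=0.062)

```text
clock: 18.5
eef_pos: [548.6, -238.9, 26.2]
eef_rot: [-3.141, -0.0, 1.451]
wrist_force: [0.8, -0.8, -1.0]
finger_gap: 59.8
finger_force: 0.0
```

Emit:
move_arm(moves=[[0, 0, -0.03, 0], [0, 0, -0.07, 0], [0, 0, -0.12, 0], [0.05, 0, -0.16, 0.14], [0.09, 0, -0.16, 0.28], [0.09, 0, -0.16, 0.42], [0.09, 0, -0.16, 0.56], [0.09, 0, -0.16, 0.7], [0.09, 0, -0.16, 0.84], [0.09, 0, -0.16, 0.98], [0.09, 0, -0.16, 1.12], [0.09, 0, -0.16, 1.15]])

```text
clock: 19.7
eef_pos: [559.4, -149.6, 186.1]
eef_rot: [-3.141, 0.001, 0.298]
wrist_force: [0.4, -0.1, 1.3]
finger_gap: 62.2
finger_force: 0.0
```

```bash
python3 lie.py 1
python3 - <<'E'
from h import *
rows([(658.3,66.8,190,None)])
c=snap('top'); q=c['xyz'].reshape(-1,3); q=q[(q[:,2]>122)&(q[:,2]<140)&(abs(q[:,0]-658)<18)&(abs(q[:,1]-67)<18)]; print(len(q),np.median(q,0))
E
```

```text
scene 347 ymax [44.6 45.5]
-78 x -0.5 top 69.4; -53 x -0.2 top 74.8; -33 x 1.7 top 78.0; -13 x -1.9 top 80.8; 2 x 1.2 top 81.6; 32 x -0.4 top 77.8; 
top 120 ymax [-23.7 -18.1]
-78 x -1.1 top 71.6; -53 x 0.6 top 78.7; -33 x 3.4 top 80.7; -13 x 1.3 top 80.9; 
[0.8 0.1 0.8] 62.27669324372367
t 19.8 at [ 559.5 -149.6  186.2] yaw 0.303 gap 62.3
[0.1589, -0.177, -0.0038, 0.0]
73 [658.56072507  66.82095453 131.57244913]
```

Emit:
move_arm(moves=[[0.03, -0.033, 0, 0], [0.06, -0.067, 0, 0], [0.09, -0.1, 0, 0], [0.12, -0.134, 0, 0], [0.145, -0.161, 0, 0], [0.159, -0.177, 0, 0], [0.159, -0.177, 0.03, 0], [0.159, -0.177, 0.07, 0], [0.159, -0.177, 0.11, 0], [0.159, -0.177, 0.135, 0], [0.159, -0.177, 0.145, 0], [0.159, -0.177, 0.145, 0]], jaw=0.085, squeeze=12)

```text
clock: 21.05
eef_pos: [658.6, 66.5, 40.5]
eef_rot: [-3.141, 0.002, 0.302]
wrist_force: [-0.1, -0.1, 0.8]
finger_gap: 84.6
finger_force: 0.0
```

Emit:
move_arm(moves=[[0, 0, 0, 0], [0, 0, 0, 0], [0, 0, 0, 0], [0, 0, 0, 0], [0, 0, 0, 0], [0, 0, 0, 0], [0, 0, 0, 0]], jaw=0.03)

```text
clock: 21.75
eef_pos: [659.2, 66.6, 41.8]
eef_rot: [3.142, -0.0, 0.301]
wrist_force: [-0.7, 0.4, 2.6]
finger_gap: 48.0
finger_force: 12.0
```

Run:
```python
from h import *
c=YAW+np.pi/2
p=rack(84,-71.5); print(manip.read_state()['finger_force'])
rows([(*p,126,c)])
```

```text
11.996342092752457
t 21.75 at [659.2  66.6  41.8] yaw 0.301 gap 48.0
[-0.1374, 0.3342, -0.0842, -1.1507]
```

Emit:
move_arm(moves=[[0, 0, -0.02, 0], [0, 0, -0.05, 0], [-0.008, 0.018, -0.08, 0], [-0.02, 0.048, -0.1, 0], [-0.034, 0.082, -0.108, -0.12], [-0.048, 0.116, -0.108, -0.24], [-0.062, 0.15, -0.108, -0.37], [-0.076, 0.184, -0.108, -0.5], [-0.09, 0.218, -0.108, -0.63], [-0.104, 0.252, -0.108, -0.76], [-0.117, 0.284, -0.108, -0.89], [-0.128, 0.312, -0.108, -1.02]])

```text
clock: 22.95
eef_pos: [628.6, -271.1, 148.8]
eef_rot: [-3.141, -0.0, 1.325]
wrist_force: [0.5, -0.0, -2.7]
finger_gap: 48.2
finger_force: 12.0
```

Run:
```python
from h import *
c=YAW+np.pi/2
p=rack(84,-71.5)
rows([(*p,126,c)])
```

```text
t 22.95 at [ 628.6 -271.1  148.8] yaw 1.325 gap 48.2
[-0.0219, 0.0039, 0.0228, -0.1261]
```

Emit:
move_arm(moves=[[-0.016, 0.003, 0, -0.12], [-0.023, 0.004, 0.01, -0.127], [-0.023, 0.004, 0.02, -0.127], [-0.023, 0.004, 0.023, -0.127], [-0.023, 0.004, 0.023, -0.127]])

```text
clock: 23.45
eef_pos: [627.3, -291.3, 125.3]
eef_rot: [-3.14, -0.001, 1.447]
wrist_force: [-0.7, 0.4, -1.4]
finger_gap: 47.8
finger_force: 12.0
```

```bash
python3 chk.py p6.png; python3 -c "
from h import *
rows([])"
```

```text
t 23.5 TCP rack 84.4 -69.7 126.1 F [ 0.3  0.4 -2.4] 48.20073027532083
t 23.5 at [ 627.6 -291.6  126.1] yaw 1.448 gap 48.2
```

Emit:
move_arm(moves=[[-0.001, 0, 0.004, -0.004], [0.002, 0, 0.009, -0.004], [0.008, 0, 0.012, -0.004], [0.014, 0, 0.015, -0.004], [0.02, 0, 0.02, -0.004], [0.026, 0, 0.025, -0.004], [0.031, 0, 0.031, -0.004], [0.036, 0, 0.038, -0.004], [0.036, 0, 0.038, -0.004]], squeeze=8)

```text
clock: 24.4
eef_pos: [631.6, -255.7, 86.8]
eef_rot: [-3.14, -0.001, 1.453]
wrist_force: [0.7, 3.8, -0.8]
finger_gap: 47.5
finger_force: 8.0
```

Emit:
move_arm(moves=[[0.003, 0, 0.008, 0], [0.0055, 0, 0.015, 0], [0.007, 0, 0.023, 0], [0.0075, 0, 0.031, 0], [0.008, 0, 0.038, 0], [0.008, 0, 0.044, 0], [0.008, 0, 0.049, 0], [0.0075, 0, 0.053, 0], [0.0075, 0, 0.053, 0]])

```text
clock: 25.3
eef_pos: [632.4, -249.5, 34.8]
eef_rot: [-3.141, -0.0, 1.452]
wrist_force: [-0.0, 2.0, -2.1]
finger_gap: 48.0
finger_force: 8.0
```

Emit:
move_arm(moves=[[0, 0, 0.003, 0], [0, 0, 0.005, 0], [0, 0, 0.007, 0], [0, 0, 0.009, 0], [0, 0, 0.009, 0], [0, 0, 0.009, 0]], squeeze=5)

```text
clock: 25.9
eef_pos: [632.9, -249.6, 26.7]
eef_rot: [3.141, 0.0, 1.452]
wrist_force: [-0.7, 0.5, 1.1]
finger_gap: 47.2
finger_force: 5.0
```

```bash
python3 lie.py 2; python3 chk.py p7.png
```

```text
scene 342 ymax [44.  44.9]
-78 x -2.5 top 70.8; -53 x -0.6 top 75.3; -33 x 1.0 top 77.9; -13 x 2.1 top 80.4; 2 x -0.0 top 81.8; 32 x 0.2 top 77.2; 
top 243 ymax [43.8 44.6]
-13 x -0.5 top 82.5; 2 x 0.4 top 82.7; 32 x 0.6 top 78.4; 
[ 0.4 -0.5  1.3] 47.76085940487346
t 26.05 TCP rack 84.6 -27.5 26.7 F [-0.1 -0.4  2.1] 48.015164007640756
```

Emit:
move_arm(moves=[[0, 0, 0, 0], [0, 0, 0, 0]], jaw=0.062)

```text
clock: 26.25
eef_pos: [632.7, -249.4, 26.3]
eef_rot: [-3.141, -0.0, 1.452]
wrist_force: [-0.6, 0.0, 0.0]
finger_gap: 59.8
finger_force: 0.0
```

Emit:
move_arm(moves=[[0, 0, -0.03, 0], [0, 0, -0.07, 0], [0, 0, -0.11, 0], [0.03, -0.015, -0.13, 0], [0.07, -0.035, -0.13, 0], [0.11, -0.055, -0.13, 0], [0.15, -0.075, -0.13, 0], [0.168, -0.084, -0.11, 0], [0.168, -0.084, -0.08, 0], [0.168, -0.084, -0.05, 0], [0.168, -0.084, -0.025, 0], [0.168, -0.084, -0.025, 0]])

```text
clock: 27.45
eef_pos: [567.5, -72.3, 48.4]
eef_rot: [-3.136, -0.0, 1.452]
wrist_force: [-0.5, 0.5, 0.2]
finger_gap: 62.0
finger_force: 0.0
```

Emit:
move_arm(moves=[[0, 0, 0, 0], [0, 0, 0, 0], [-0.005, 0, 0, 0], [-0.01, 0, 0, 0], [-0.015, 0, 0, 0], [-0.018, 0, 0, 0], [-0.021, 0, 0, 0], [-0.021, 0, 0, 0]], jaw=0)

```text
clock: 28.25
eef_pos: [566.6, -93.9, 51.4]
eef_rot: [-3.141, -0.0, 1.451]
wrist_force: [-0.4, -0.0, 0.2]
finger_gap: 2.0
finger_force: 0.0
```

```bash
python3 lie.py 2; python3 chk.py p8.png
```

```text
scene 366 ymax [43.6 46.7]
-78 x 0.8 top 69.7; -53 x 0.8 top 74.6; -33 x 1.8 top 77.8; -13 x -0.3 top 81.0; 2 x -2.4 top 81.5; 32 x 1.1 top 76.6; 
top 359 ymax [37.7 42.7]
-78 x 1.4 top 72.3; -53 x -2.3 top 76.3; -33 x -3.6 top 79.4; -13 x 1.7 top 81.6; 2 x 6.3 top 82.6; 32 x 5.0 top 78.6; 
[ 0.7 -0.9 -0. ] 0.026653327923951194
t 28.4 TCP rack 0.5 119.7 51.5 F [-0.3  0.1  0.6] 0.07282272166742677
```

View pics/p8.png

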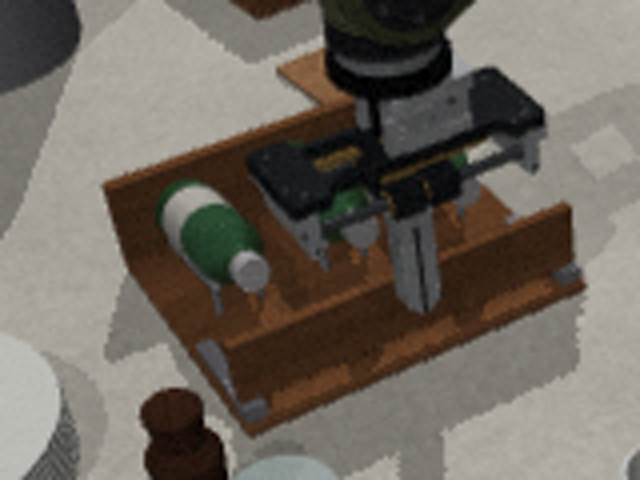

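Emit:
move_arm(moves=[[-0.008, 0, 0, 0], [-0.016, 0, 0, 0], [-0.024, 0, 0, 0], [-0.032, 0, 0, 0], [-0.04, 0, 0, 0], [-0.045, 0, 0, 0], [-0.049, 0, 0, 0], [-0.052, 0, 0, 0], [-0.054, 0, 0, 0], [-0.056, 0, 0, 0], [-0.056, 0, 0, 0]])

```text
clock: 29.5
eef_pos: [560.3, -147.3, 51.5]
eef_rot: [-3.141, -0.003, 1.452]
wrist_force: [1.0, 15.3, 3.4]
finger_gap: 0.4
finger_force: 7.3
```

```bash
python3 chk.py p9.png
cat > bar.py <<'E'
from h import *
for n in('scene','top'):
    q=snap(n)['xyz'].reshape(-1,3); r=np.c_[(q[:,:2]-O)@EX,(q[:,:2]-O)@EY,q[:,2]]
    for lo,hi in((-125,-30),(30,125)):
        m=(r[:,0]>lo)&(r[:,0]<hi)&(r[:,1]>46)&(r[:,1]<130)&(r[:,2]>66)&(r[:,2]<77); print(n,m.sum(),np.percentile(r[m,1],[2,50,98]).round(1))
E
python3 bar.py
```

```text
t 29.55 TCP rack 0.4 65.5 51.5 F [ 0.4 14.   1.9] 0.671425604597253
scene 122 [48.2 55.4 59.7]
scene 144 [47.3 54.6 58.4]Traceback (most recent call last):
  File "bar.py", line 5, in <module>
    m=(r[:,0]>lo)&(r[:,0]<hi)&(r[:,1]>46)&(r[:,1]<130)&(r[:,2]>66)&(r[:,2]<77); print(n,m.sum(),np.percentile(r[m,1],[2,50,98]).round(1))
                                                                                                ~~~~~~~~~~~~~^^^^^^^^^^^^^^^^^^
    return _quantile_unchecked(
        a, q, axis, out, overwrite_input, method, keepdims, weights)
    return _ureduce(a,
                    func=_quantile_ureduce_func,
    ...<5 lines>...
                    overwrite_input=overwrite_input,
                    method=method)
    r = func(a, **kwargs)
    result = _quantile(arr,
                       quantiles=q,
    ...<2 lines>...
                       out=out,
                       weights=wgt)
    slices_having_nans = np.isnan(arr[-1, ...])
                                  ~~~^^^^^^^^^
IndexError: index -1 is out of bounds for axis 0 with size 0
```

Emit:
move_arm(moves=[[0.005, 0, 0, 0], [0.012, 0, -0.02, 0], [0.015, 0, -0.06, 0], [0.015, 0, -0.1, 0], [0.015, 0, -0.14, 0], [0.015, 0, -0.165, 0], [0.015, 0, -0.165, 0]], jaw=0.03)

```text
clock: 30.35
eef_pos: [563.1, -134.7, 220.4]
eef_rot: [3.135, 0.002, 1.452]
wrist_force: [-1.1, 0.9, 1.2]
finger_gap: 30.3
finger_force: 0.0
```

```bash
cat > meas.py <<'E'
from h import *
c=snap('top'); X=c['xyz']; z=X[...,2]
def rim(p0,lo,hi,r):
    m=(z>lo)&(z<hi)&(np.hypot(X[...,0]-p0[0],X[...,1]-p0[1])<r); q=X[m]
    if len(q)<5: return None
    (cx,cy),rr=cv2.minEnclosingCircle(q[:,:2].astype(np.float32)); return len(q),(round(cx,1),round(cy,1)),round(rr,1),np.median(q,0).round(1)
print('c0',rim((624.5,266.5),141,150,60)); print('c1',rim((478.5,252),141,150,60))
print('s0',rim((526.5,392),68,80,22)); print('s1',rim((448,404),68,80,22))
print('vot',rim((553,141),60,70,50))
s=manip.read_state(); print(s['clock'],s['eef_pos'].round(1))
E
python3 meas.py
python3 - <<'E'
from h import *
c=YAW+np.pi/2
rows([(448,403.5,190,c)])
q=snap('scene')['xyz'].reshape(-1,3); r=np.c_[(q[:,:2]-O)@EX,(q[:,:2]-O)@EY,q[:,2]]
m=(abs(r[:,0])<125)&(r[:,1]>46.5)&(r[:,1]<130)&(r[:,2]>66)&(r[:,2]<77); print('bar',m.sum(),np.percentile(r[m,1],[2,50,98]).round(1))
E
```

```text
c0 (74, (624.4, 266.6), 20.3, array([623.9, 265.6, 145.7]))
c1 (78, (479.0, 252.5), 20.4, array([479.2, 251.3, 145.8]))
s0 (58, (527.2, 392.7), 11.2, array([526.2, 391.8,  73.6]))
s1 (73, (448.5, 405.1), 12.8, array([447.6, 404.5,  73.7]))
vot (104, (553.6, 143.6), 30.6, array([558.8, 144.3,  65.9]))
30.4 [ 562.4 -134.5  217.8]
t 30.4 at [ 562.4 -134.5  217.8] yaw 1.452 gap 30.4
[0.5206, -0.1774, 0.0278, 0.0002]
bar 340 [47.6 54.9 59.3]
```

Emit:
move_arm(moves=[[0.035, -0.01, 0, 0], [0.08, -0.025, 0, 0], [0.125, -0.042, 0, 0], [0.17, -0.058, 0, 0], [0.215, -0.073, 0, 0], [0.26, -0.088, 0, 0], [0.305, -0.104, 0, 0], [0.35, -0.119, 0, 0], [0.395, -0.134, 0, 0], [0.44, -0.15, 0, 0], [0.485, -0.165, 0, 0], [0.521, -0.177, 0, 0]], jaw=0.045, squeeze=12)

```text
clock: 31.65
eef_pos: [446.7, 406.1, 214.5]
eef_rot: [-3.14, 0.002, 1.453]
wrist_force: [1.1, -0.7, 0.1]
finger_gap: 45.3
finger_force: 0.0
```

Run:
```python
from h import *
manip.read_state()
c=YAW+np.pi/2
snap('scene')
rows([(448,404.8,48,c)])
```

```text
t 31.7 at [445.2 409.9 214.1] yaw 1.455 gap 44.8
[-0.0048, 0.0034, 0.1661, 0.0038]
```

Emit:
move_arm(moves=[[0, 0.001, 0.03, 0], [0, 0.001, 0.07, 0], [0, 0.001, 0.11, 0], [0, 0.001, 0.125, 0], [0, 0.001, 0.125, 0], [0, 0.001, 0.125, 0]])

```text
clock: 32.3
eef_pos: [449.5, 404.3, 92.7]
eef_rot: [3.141, -0.001, 1.452]
wrist_force: [-0.3, 0.4, 0.7]
finger_gap: 45.2
finger_force: 0.0
```

Run:
```python
from h import *
c=YAW+np.pi/2
rows([(448,404.8,48,c)]); print(manip.read_state()['qd'].round(3))
```

```text
t 32.3 at [449.5 404.3  92.7] yaw 1.452 gap 45.2
[0.0003, -0.0016, 0.0447, 0.0001]
[ 0.001 -0.021 -0.012  0.    -0.001  0.002]
```

Emit:
move_arm(moves=[[0, -0.001, 0.02, 0], [0, -0.001, 0.037, 0], [0, -0.001, 0.044, 0], [0, -0.001, 0.044, 0]])

```text
clock: 32.7
eef_pos: [448.3, 404.3, 48.1]
eef_rot: [3.141, -0.0, 1.452]
wrist_force: [0.6, -0.0, 0.8]
finger_gap: 45.2
finger_force: 0.0
```

Emit:
move_arm(moves=[[0, 0, 0, 0], [0, 0, 0, 0], [0, 0, 0, 0], [0, 0, 0, 0], [0, 0, 0, 0]], jaw=0.01)

```text
clock: 33.2
eef_pos: [448.3, 404.3, 48.3]
eef_rot: [3.141, -0.001, 1.452]
wrist_force: [-0.9, 0.3, 6.2]
finger_gap: 23.7
finger_force: 12.0
```

Emit:
move_arm(moves=[[0, 0, -0.02, 0], [0, 0, -0.05, 0], [0, 0, -0.08, 0], [0, 0, -0.11, 0], [0, 0, -0.14, 0], [0, 0, -0.155, 0], [0, 0, -0.155, 0]])

```text
clock: 33.9
eef_pos: [448.6, 404.6, 204.7]
eef_rot: [3.139, -0.003, 1.452]
wrist_force: [-0.4, -0.7, 0.2]
finger_gap: 23.7
finger_force: 12.0
```

```bash
python3 meas.py
python3 - <<'E'
from h import *
c=YAW+np.pi/2
rows([(479.1,252.2,195,c)])
q=snap('top')['xyz'].reshape(-1,3); print((np.hypot(q[:,0]-448,q[:,1]-404.8)<15).sum())
E
```

```text
c0 (82, (624.3, 266.6), 20.4, array([624.8, 266.8, 146.3]))
c1 (73, (478.6, 252.4), 20.2, array([477.4, 251.9, 145.7]))
s0 (58, (526.5, 391.9), 11.4, array([526.1, 392. ,  74.3]))
s1 None
vot (102, (553.7, 143.6), 30.5, array([559.1, 144.3,  65.8]))
33.95 [448.1 404.2 202.8]
t 33.95 at [448.1 404.2 202.8] yaw 1.452 gap 24.0
[-0.1472, 0.0488, 0.0078, 0.0002]
369
```

Emit:
move_arm(moves=[[-0.015, 0.005, 0, 0], [-0.04, 0.013, 0, 0], [-0.065, 0.022, 0, 0], [-0.09, 0.03, 0, 0], [-0.115, 0.038, 0, 0], [-0.135, 0.045, 0, 0], [-0.147, 0.049, 0, 0], [-0.147, 0.049, 0, 0], [-0.147, 0.049, 0, 0], [-0.147, 0.049, 0, 0]])

```text
clock: 35.0
eef_pos: [479.0, 253.0, 202.2]
eef_rot: [-3.141, 0.0, 1.453]
wrist_force: [-0.1, 0.2, 0.4]
finger_gap: 23.9
finger_force: 12.0
```

Run:
```python
from h import *
c=YAW+np.pi/2
s=snap('scene'); cv2.imwrite('pics/q1.png',cv2.resize(s['frame'][180:320,250:420],None,fx=3.5,fy=3.5))
X=s['xyz']; m=(X[...,2]>142)&(X[...,2]<149)&(np.hypot(X[...,0]-479,X[...,1]-252)<40); print(cv2.minEnclosingCircle(X[m][:,:2].astype(np.float32)))
rows([(478.8,252.3,153,c)])
```

```text
((478.8697814941406, 253.51243591308594), 21.595422744750977)
t 35.05 at [479.  253.  202.2] yaw 1.453 gap 23.8
[-0.0007, -0.0001, 0.0492, 0.0011]
```

View pics/q1.png

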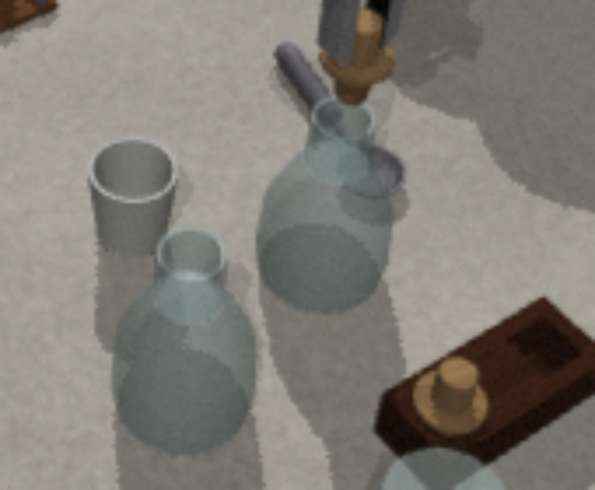

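Run:
```python
from h import *
for n in('scene','top'):
    s=snap(n); X=s['xyz']; q=X[(np.hypot(X[...,0]-479,X[...,1]-253)<35)&(X[...,2]>155)&(X[...,2]<235)]
    print(n,len(q),q[:,2].min())
    for lo in range(155,235,6):
        k=q[(q[:,2]>=lo)&(q[:,2]<lo+6)]
        if len(k): print(lo,len(k),k.mean(0).round(1),'x',k[:,0].min().round(1),k[:,0].max().round(1),'y',k[:,1].min().round(1),k[:,1].max().round(1))
```

```text
scene 466 167.77268212176227
167 15 [485.1 260.4 170.1] x 475.2 489.5 y 252.5 265.9
173 16 [485.2 261.9 175.9] x 477.8 490.1 y 253.3 267.4
179 17 [487.1 261.5 182. ] x 477.5 490.7 y 253.3 268.3
185 1 [489.4 260.6 185.5] x 489.4 489.4 y 260.6 260.6
191 14 [492.8 266.8 196.1] x 473.5 501.2 y 242.5 277.7
197 124 [485.4 264.7 199.6] x 458.1 501.4 y 240.6 278.1
203 23 [481.6 264.1 206.5] x 458.0 496.4 y 259.9 268.3
209 40 [483.9 262.4 212.4] x 456.3 502.7 y 241.4 268.5
215 47 [489.1 259.4 217.8] x 457.6 503.5 y 244.8 267.8
221 67 [484.4 259.6 224.4] x 455.3 503.5 y 242.9 268.3
227 85 [481.3 257.8 229.3] x 457.9 504.0 y 241.6 267.3
233 17 [480.4 255.8 234.1] x 460.8 503.7 y 241.5 265.1Traceback (most recent call last):
  File "<stdin>", line 4, in <module>
    return umr_minimum(a, axis, None, out, keepdims, initial, where)
ValueError: zero-size array to reduction operation minimum which has no identity
```

Run:
```python
from h import *
s=snap('scene'); X=s['xyz']; d=np.hypot(X[...,0]-479.5,X[...,1]-255)
q=X[(d<24)&(d>14)&(X[...,2]>190)&(X[...,2]<206)]
c=q.mean(0); 
for _ in range(4):
    A=np.c_[q[:,:2]-c[:2],np.ones(len(q))]; k=np.linalg.lstsq(A,q[:,2],rcond=None)[0]; e=q[:,2]-A@k; q=q[abs(e)<2*e.std()+.3]
print(len(q),'slope x,y deg',np.degrees(np.arctan(k[:2])).round(1),q[:,:2].min(0),q[:,:2].max(0),e.std())
```

```text
106 slope x,y deg [-0.8  0.2] [459.38221507 239.74047736] [501.20611252 277.99011376] 1.0385826875275133
```

Emit:
move_arm(moves=[[-0.003, -0.001, 0.004, 0], [-0.003, -0.001, 0.015, 0], [-0.003, -0.001, 0.027, 0], [-0.003, -0.001, 0.037, 0], [-0.003, -0.001, 0.044, 0], [-0.003, -0.001, 0.048, 0], [-0.003, -0.001, 0.05, 0], [-0.003, -0.001, 0.05, 0], [-0.003, -0.001, 0.05, 0]])

```text
clock: 36.1
eef_pos: [478.0, 249.5, 153.1]
eef_rot: [3.141, -0.0, 1.452]
wrist_force: [-2.8, -0.4, 4.6]
finger_gap: 23.4
finger_force: 12.0
```

```bash
cat > st.py <<'E'
from h import *
import sys
x0,y0=map(float,sys.argv[1:3])
for n in ('scene','top'):
    s=snap(n); X=s['xyz']; d=np.hypot(X[...,0]-x0,X[...,1]-y0)
    q=X[(d<26)&(d>13.5)&(X[...,2]>140)&(X[...,2]<158)]
    print(n,len(q),'z',np.percentile(q[:,2],[5,25,50,75,95]).round(1) if len(q) else '','xy',q[:,:2].min(0).round(1),q[:,:2].max(0).round(1))
s=manip.read_state(); print(s['eef_pos'].round(1),s['wrist_force'].round(1),s['finger_gap'])
E
python3 st.py 479 252.5
```

```text
scene 144 z [141.4 146.4 150.2 151.2 152.7] xy [458.8 235.5] [501.  275.1]Traceback (most recent call last):
  File "st.py", line 7, in <module>
    print(n,len(q),'z',np.percentile(q[:,2],[5,25,50,75,95]).round(1) if len(q) else '','xy',q[:,:2].min(0).round(1),q[:,:2].max(0).round(1))
                                                                                             ~~~~~~~~~~~^^^
    return umr_minimum(a, axis, None, out, keepdims, initial, where)
ValueError: zero-size array to reduction operation minimum which has no identity
```

Emit:
move_arm(moves=[[0, 0, 0, 0], [0, 0, 0, 0], [0, 0, 0, 0]], jaw=0.045)

```text
clock: 36.5
eef_pos: [477.9, 249.5, 152.4]
eef_rot: [3.142, -0.0, 1.452]
wrist_force: [0.7, 1.0, 0.2]
finger_gap: 43.5
finger_force: 0.0
```

Emit:
move_arm(moves=[[0, 0, -0.015, 0], [0, 0, -0.035, 0], [0, 0, -0.05, 0], [0, 0, -0.05, 0]])

```text
clock: 36.9
eef_pos: [478.6, 249.7, 204.2]
eef_rot: [3.139, -0.002, 1.452]
wrist_force: [-0.1, -0.6, 0.5]
finger_gap: 44.9
finger_force: 0.0
```

```bash
python3 - <<'E'
from h import *
rows([(526.5,392.2,198,YAW+np.pi/2)])
E
python3 st.py 479 252.5 2>/dev/null; python3 meas.py
```

```text
t 36.9 at [478.6 249.7 204.2] yaw 1.452 gap 44.9
[0.1471, 0.0307, 0.0062, 0.0002]
scene 158 z [141.6 147.6 150.2 151.2 152.3] xy [457.5 231.8] [501.3 274.9]
top 6 z [149.1 150.3 150.9 151.5 151.8] xy [461.9 236.3] [466.9 241.4]
[477.8 249.4 201.9] [ 0.5 -1.  -0.1] 44.63459837192075
c0 (79, (624.7, 266.5), 20.4, array([624.5, 267.2, 145.7]))
c1 None
s0 (20, (532.4, 393.8), 9.7, array([533.7, 394.1,  73.5]))
s1 None
vot (102, (553.7, 143.5), 30.5, array([558.5, 143. ,  65.4]))
37.05 [477.6 249.3 201.5]
```

Emit:
move_arm(moves=[[0.02, 0.004, 0, 0], [0.05, 0.01, 0, 0], [0.085, 0.018, 0, 0], [0.12, 0.025, 0, 0], [0.14, 0.03, 0, 0], [0.149, 0.032, 0, 0], [0.149, 0.032, 0.03, 0], [0.149, 0.032, 0.07, 0], [0.149, 0.032, 0.1, 0], [0.149, 0.032, 0.105, 0], [0.149, 0.032, 0.105, 0]])

```text
clock: 38.15
eef_pos: [527.2, 393.1, 97.2]
eef_rot: [-3.141, 0.001, 1.451]
wrist_force: [-0.2, -0.6, 1.3]
finger_gap: 45.2
finger_force: 0.0
```

Run:
```python
from h import *
rows([(526.5,393,48,YAW+np.pi/2)])
s=snap('scene'); X=s['xyz']
for lo,hi in((70,77),(41,47)):
    m=(X[...,2]>lo)&(X[...,2]<hi)&(np.hypot(X[...,0]-527,X[...,1]-393)<26); q=X[m]; print(len(q),q[:,:2].min(0),q[:,:2].max(0))
```

```text
t 38.15 at [527.2 393.1  97.2] yaw 1.451 gap 45.2
[-0.0002, -0.0007, 0.0492, -0.0002]
72 [515.36252563 386.2205866 ] [540.55618155 405.77184383]
194 [503.13194717 367.99787283] [550.7661248  417.75439631]
```

Emit:
move_arm(moves=[[0, 0, 0.02, 0], [0, 0, 0.038, 0], [0, 0, 0.048, 0], [0, 0, 0.048, 0]])

```text
clock: 38.6
eef_pos: [527.3, 393.5, 49.6]
eef_rot: [-3.141, 0.0, 1.452]
wrist_force: [-0.6, -0.3, -0.6]
finger_gap: 45.0
finger_force: 0.0
```

Emit:
move_arm(moves=[[0, 0, 0, 0], [0, 0, 0, 0], [0, 0, 0, 0], [0, 0, 0, 0], [0, 0, 0, 0]], jaw=0.01)

```text
clock: 39.1
eef_pos: [527.7, 393.8, 50.4]
eef_rot: [3.141, -0.001, 1.452]
wrist_force: [-1.4, 0.0, 5.4]
finger_gap: 23.7
finger_force: 12.0
```

Emit:
move_arm(moves=[[0, 0, -0.02, 0], [0, 0, -0.05, 0], [0, 0, -0.08, 0], [0, 0, -0.11, 0], [0, 0, -0.14, 0], [0, 0, -0.155, 0], [0, 0, -0.155, 0]])

```text
clock: 39.8
eef_pos: [527.8, 393.9, 206.3]
eef_rot: [3.139, -0.002, 1.452]
wrist_force: [-0.1, 0.2, -0.5]
finger_gap: 23.7
finger_force: 12.0
```

```bash
python3 meas.py
python3 - <<'E'
from h import *
rows([(624.5,266.6,203,YAW+np.pi/2)])
E
```

```text
c0 (76, (624.1, 266.9), 20.5, array([624.8, 267.7, 145.3]))
c1 (45, (480.1, 251.9), 20.8, array([484. , 248. , 148.7]))
s0 None
s1 None
vot (100, (553.6, 143.5), 30.6, array([557.4, 143. ,  65.8]))
39.85 [527.3 393.6 204.2]
t 39.85 at [527.3 393.6 204.2] yaw 1.452 gap 23.7
[-0.1146, 0.1115, 0.0012, 0.0002]
```

Emit:
move_arm(moves=[[-0.015, 0.015, 0, 0], [-0.035, 0.034, 0, 0], [-0.056, 0.055, 0, 0], [-0.077, 0.075, 0, 0], [-0.098, 0.095, 0, 0], [-0.11, 0.107, 0, 0], [-0.115, 0.112, 0, 0], [-0.115, 0.112, 0, 0], [-0.115, 0.112, 0, 0], [-0.115, 0.112, 0, 0]])

```text
clock: 40.85
eef_pos: [624.3, 267.2, 204.4]
eef_rot: [-3.142, -0.0, 1.453]
wrist_force: [0.5, -0.2, 0.1]
finger_gap: 23.8
finger_force: 12.0
```

```bash
python3 - <<'E'
from h import *
s=snap('scene'); X=s['xyz']; d=np.hypot(X[...,0]-624.5,X[...,1]-268)
q=X[(d<27)&(X[...,2]>192)&(X[...,2]<207)]; print('collar',len(q),q.min(0),q.max(0),np.median(q,0))
q=X[(d<27)&(X[...,2]>142)&(X[...,2]<149)]; print('rim',cv2.minEnclosingCircle(q[:,:2].astype(np.float32)))
q=X[(d<27)&(X[...,2]>155)&(X[...,2]<188)]; print('foot',q.min(0),q.max(0))
rows([(624.4,266.7,203,None)])
E
python3 meas.py
```

```text
collar 177 [603.49358037 251.86894196 193.85606536] [645.731592   289.74893145 206.85136466] [631.66559332 278.71012522 199.48853505]
rim ((624.501708984375, 268.3870544433594), 20.513011932373047)
foot [619.30930744 263.46392901 168.47877147] [634.67208517 278.82686109 183.16038878]
t 40.9 at [624.3 267.1 204.5] yaw 1.453 gap 23.3
[-0.0004, 0.0001, 0.0015, 0.0]
c0 None
c1 None
s0 None
s1 None
vot (101, (553.7, 143.7), 30.6, array([557.9, 142.3,  65.9]))
40.95 [624.4 266.9 204.5]
```

Emit:
move_arm(moves=[[0, 0, 0.004, 0], [0, 0, 0.015, 0], [0, 0, 0.027, 0], [0, 0, 0.037, 0], [0, 0, 0.044, 0], [0, 0, 0.048, 0], [0, 0, 0.05, 0], [0, 0, 0.051, 0], [0, 0, 0.051, 0]])

```text
clock: 41.85
eef_pos: [625.2, 266.2, 155.3]
eef_rot: [3.14, -0.001, 1.452]
wrist_force: [-3.5, -2.2, 9.6]
finger_gap: 23.7
finger_force: 12.0
```

```bash
python3 st.py 624.5 267 2>/dev/null; python3 -c "
from h import *
print(manip.read_state()['wrist_force'])"
```

```text
scene 153 z [141.8 148.1 150.1 151.1 152.6] xy [606.7 251.8] [646.8 288.4]
top 9 z [150.1 150.7 151.7 153.3 155.6] xy [631.5 246.9] [640.4 252.3]
[625.2 266.3 155.2] [-3.8 -1.2 10.2] 23.513443756156175
[-3.79663535 -1.15951313 10.24125848]
```

Seated. Release, rise, and move clear; then check everything.

Emit:
move_arm(moves=[[0, 0, 0, 0], [0, 0, 0, 0], [0, 0, 0, 0]], jaw=0.045)

```text
clock: 42.25
eef_pos: [624.9, 266.1, 153.3]
eef_rot: [-3.141, 0.0, 1.452]
wrist_force: [0.8, 0.1, 0.4]
finger_gap: 43.2
finger_force: 0.0
```

Emit:
move_arm(moves=[[0, 0, -0.015, 0], [0, 0, -0.04, 0], [0, 0, -0.07, 0], [-0.03, -0.03, -0.08, 0], [-0.06, -0.07, -0.08, 0], [-0.09, -0.11, -0.08, 0], [-0.12, -0.15, -0.08, 0], [-0.15, -0.19, -0.08, 0], [-0.17, -0.22, -0.08, 0], [-0.18, -0.24, -0.08, 0], [-0.18, -0.25, -0.08, 0], [-0.18, -0.25, -0.08, 0]])

```text
clock: 43.45
eef_pos: [355.2, 117.4, 234.5]
eef_rot: [3.14, -0.001, 1.452]
wrist_force: [-0.8, -0.6, 1.3]
finger_gap: 45.2
finger_force: 0.0
```

```bash
python3 st.py 624.5 267; python3 st.py 479 252.5; for i in 0 1 2; do python3 lie.py $i; done
python3 - <<'E'
from h import *
a=snap('scene')['frame'][90:410,110:460]; b=snap('top')['frame'][90:300,90:440]
cv2.imwrite('pics/end.png',np.vstack([cv2.resize(a,(400,366)),cv2.resize(b,(400,234))]).repeat(1,0))
E
```

```text
scene 189 z [142.3 149.3 150.5 151.1 152.4] xy [604.6 246. ] [646.4 289.1]
top 124 z [147.7 149.6 150.8 152.3 153.6] xy [603.6 244.1] [645.9 285.2]
[356.  117.5 233.9] [0.6 0.1 0.3] 45.10123099337384
scene 34 z [148.3 149.8 150.6 151.5 151.9] xy [463.7 266. ] [485.5 277.8]
top 45 z [148.6 150.  150.9 152.  153.2] xy [458.9 264.1] [486.4 277.5]
[356.  117.4 233.4] [1.1 0.1 0.8] 44.81541643221799
scene 451 ymax [58.7 59.3]
-78 x 1.5 top 71.3; -53 x -1.8 top 75.2; -33 x -2.2 top 78.0; -13 x 1.4 top 81.7; 2 x 0.7 top 82.0; 32 x 1.2 top 76.1; 
top 635 ymax [56.7 57. ]
-78 x -2.4 top 72.3; -53 x 0.4 top 76.3; -33 x 0.9 top 79.3; -13 x 1.9 top 82.6; 2 x 4.2 top 82.6; 32 x 2.4 top 78.3; 
[-0.2 -0.5  0.3] 45.00445093177134
scene 477 ymax [58.6 59. ]
-78 x -0.0 top 69.3; -53 x -3.0 top 75.0; -33 x 1.9 top 77.6; -13 x 0.0 top 81.6; 2 x -0.7 top 82.1; 32 x 0.4 top 76.6; 
top 626 ymax [56.7 57. ]
-78 x -0.9 top 71.7; -53 x 0.7 top 76.5; -33 x -2.0 top 78.9; -13 x 2.7 top 81.8; 2 x 2.5 top 84.0; 32 x -0.0 top 79.5; 
[0.4 0.7 0.2] 45.18798281273111
scene 513 ymax [58.1 58.4]
-78 x -0.3 top 70.1; -53 x -1.0 top 75.7; -33 x -1.6 top 78.0; -13 x -0.3 top 81.5; 2 x 0.1 top 81.4; 32 x 1.8 top 77.1; 
top 614 ymax [56.4 56.8]
-78 x 1.1 top 72.4; -53 x -2.0 top 77.3; -33 x -0.7 top 79.8; -13 x 0.8 top 82.4; 2 x -1.3 top 82.3; 32 x -1.0 top 79.1; 
[-0.3  0.1  0.2] 45.036111902715334
```

View pics/end.png

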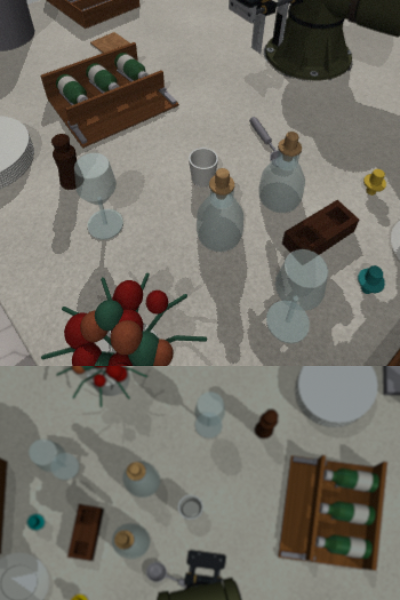

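```bash
python3 - <<'E'
from h import *
for n in('scene','top'):
    X=snap(n)['xyz']
    d0=np.hypot(X[...,0]-475,X[...,1]-285)
    q=X[(d0<60)&(X[...,2]>173)&(X[...,2]<190)]; k=np.median(q,0); print(n,'knob',len(q),k.round(1),q[:,2].max().round(1))
    d=np.hypot(X[...,0]-k[0],X[...,1]-k[1]); q=X[(d<26)&(d>13)&(X[...,2]>144)&(X[...,2]<158)]
    print(len(q),np.median(q,0).round(1),q.min(0).round(1),q.max(0).round(1))
E
for p in "624.5 267" ; do :; done; python3 -c "
from cell import manip; print(manip.read_state()['clock'])"
```

```text
scene knob 87 [469.6 288.6 178. ] 181.4
136 [476.4 295.4 150.4] [446.6 265.6 144.6] [489.5 308.6 153.2]
top knob 73 [467.9 284.9 178.5] 185.7
138 [468.8 284.6 151. ] [448.5 264.2 146.3] [488.8 306.9 156.7]
44.15
```

```bash
python3 -c "
from cell import manip; print(manip.sign_off())"
```

```text
the job is handed in; nothing more can be done
None
```

The job is handed in at about 44 s on the robot's clock: all three bottles lie in the rack with the stop bar pushed home, and both carafes are stoppered. The last depth readings show both collars on their rims. One carafe was nudged a few centimetres aside but stayed upright and stoppered, and both wine glasses are still standing.

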